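# Bolt the lid of the board test box

### The job

The lid of the blue test box is closed but not bolted. Slide the bolt across by its red-knobbed handle, towards the brass staple and against the sprung orange buffer, then, while holding it against the spring, turn the handle fully down into the keeper notch and let go so that the bolt stays locked. Never force it, and leave the circuit board, the flux jar and the screwdriver where they are.

Things in the scene. Friction and masses are not known exactly. Their poses are not given: they have to be found in the camera images.
- box: Blue test box fixed to the bench, 200 x 300 x 60 mm (its x, y, z), origin at the centre of its underside, z up. On its lid (60 mm above the bench) lies a barrel bolt: a steel rod 12 mm thick along the box's y axis, at x = +30 mm, z = 102 mm, held in steel straps at y = -108 and +54 mm (tops at z = 115 mm).
- staple (a point): Centre of the brass staple on the box, at box x = +30, y = +78, z = 102 mm, which receives the rod's tip. The bolt slides towards it (box +y), 24 to 70 mm from the start to the notch, with about 1.5 N of drag.
- shoulder (a point): Fixed point of the box on top of the dark keeper's long shoulder (box x = +1, y = -60, z = 114 mm). The shoulder runs along y between x = -4 and +6 mm and ends at the notch. The keeper, with notch, orange buffer and end post (tops at z = 122 mm, x from -4 mm), was screwed on by hand anywhere along y, and its place is not measured.
- notch (a point): Middle of where the notch may be, fixed on the box (box x = +1, y = -3.5, z = 102 mm). The true notch is up to 18 mm off along y: feel for it. The handle fits in while its y is within 1.5 mm of the true middle.
- buffer (a point): Middle of where the sprung orange buffer's face first meets the stem (handle y = -9 mm in the box frame; the point is at box x = +20, y = -4, z = 117 mm; truly up to 18 mm off along y, together with the notch). It pushes back 2 N at first touch, then 1 N per mm: 6 N where the stem just clears the shoulder, 7.5 N in mid-notch after 5.5 mm, 9 N at its hard stop after 7 mm. On release it presses the stem against the shoulder's edge.
- handle: Handle: steel stem 10 mm thick with a red ball 22 mm across. Origin on the rod's axis, z along the stem to the ball, y as the box's y. It turns about the rod towards the box's -x, from nearly upright to level (its stop), and stays where left (0.06 N m friction). Outside the notch the stem lands on the shoulder at 0.92 rad from upright. More than 20 N on keeper, buffer or box is forcing.
- knob (a point): Centre of the red ball, 72 mm from the rod's axis; 102 mm above the bench when level. Can be gripped from above, fingers on its two sides along the box's y; it can turn between them. Free space: 20 mm or more between the ball and the keeper when level, 40 mm between ball centre and lid. A push on the ball is up to tripled where the stem rests on the shoulder.
- board: Loose green circuit board, 100 x 70 x 14 mm with its chips, origin under its centre, lying beside the box. Leave alone.
- flux: Loose amber flux jar, 44 mm across, 55 mm high, origin under its centre. Leave alone.
- driver: Loose screwdriver lying on the bench along its x axis. Leave alone.

How it is judged:
On the way, in this order (a step that is already met when the one before it is completed fails the run):
1. the bolt is slid across (handle past y = -29 mm in the box frame) with the handle still up (y of knob in the frame of box above -0.029 m and angle between handle's own z axis and vertical below 1 rad), for 0.1 s.
2. the handle is turned down into the notch (y of knob in the frame of box above -0.029 m and angle between handle's own z axis and vertical above 1.35 rad), for 0.2 s.
At the end, for the whole second after the job is handed in: The bolt is across (handle beyond y = -29 mm in the box frame), its handle lies down in the keeper notch, more than 1.35 rad from upright, at rest and released (all of step 2 and linear speed of handle below 0.02 m/s); the robot touches nothing.
It fails at once if the handle is forced: more than 20 N on the keeper, buffer or box (contact force between handle and box above 20 N).
It fails at once if a bystander is moved by more than 20 mm (distance of any of board, flux, driver from where it was at the start of the episode above 0.02 m).
It also fails if it takes over 48 s, if anything falls off the work surface, if the arm or the gripper's body presses on something with over 40 N, if the wrist force passes 120 N, or if a joint passes its speed limit or range.

### The arm

A 6-joint arm with a two-finger parallel gripper is mounted at the origin on the work surface. World frame = base frame: x ahead of the robot, y to its left, z up, the work surface at z = 0. Lengths are in m, angles in rad, forces in N, time in s.
With the tool pointing down it reaches from about 0.325 to 0.9 m from the base axis. Payload 6.1 kg.
Tool frame: the origin (TCP) lies midway between the tips of the shut fingers; the grasp point (between the pads) lies 19 mm behind it; z points along the fingers, y is the line along which they close (so a half turn about z gives the same grasp; the last joint's range is limited). The gripper opens to 85 mm and grips with 20 to 120 N. Pads are 22 mm wide; open, the fingers measure 114 mm over their backs; the gripper's body (76 mm by 85 mm) begins 54 mm behind the grasp point. The pads swing forward as they close: fully open they stand 13 mm farther back than shut.
Start: joints at [1.219, 0.22, 1.526, -0, 1.395, -0.126], TCP at [0.14, 0.609, 0.231] pointing down, gripper open.
Joint ranges: [-2.98, 2.98], [-0.91, 2.08], [0.09, 2.57], [-1.24, 4.39], [0.2, 2.65], [-2.68, 2.68]. Speed limits (rad/s): [2.57, 2.57, 3.01, 3.14, 3.14, 3.14].

### API

Orientations are given as a unit quaternion [x, y, z, w].
In Python, from cell import env gives the robot as it stands.
- The arm moves only by the tool send_rows, never from a script. Its argument "deltas" is a list of rows, each a list of 6 numbers: the shift along the tool's x, y, z in units of 4 cm (1.0 is 4 cm), then the turn, a rotation vector about the tool's x, y, z in units of pi/2 rad (1.0 is pi/2 rad). A call has exactly 10 rows; each row shifts and turns the commanded pose from where the row before left it, along the tool's axes as they then stand; what a row does not reach is not made up. A row lasts 1/12 s, in which the tool goes at most 41.7 mm and 7.16 degrees, less where a joint would pass 70% of its speed; a pose out of reach is approached as far as the arm can. A call with a number of a shift or a turn outside -1 to 1 is refused whole. A call with a gripper value outside its range is refused whole. "claw" is the finger opening in mm, from 0 to 85.4, set as the call begins (left out, the last holds). The fingers move at their own pace and stop on an object; "force" is the grip in N (left out, the last holds). Time passes only in rows, so rows that do not move let the fingers close, or fill a call up. It gives the time, the measured TCP pose, the force, the opening and the grip force at its end, in the units of the state.
- env.get_obs(): the state, without advancing time (a new reading comes with each control period).
- env.grab_frame(name): name is "side" or "top"; returns a dict with "image" (420x560x3 uint8, blue, green, red), "camera_matrix" (3x3 intrinsics, pixels), "rvec" (rotation vector, rad) and "tvec" (3), from world to camera coordinates, as OpenCV has them. Camera axes: x right, y down, z forward; pixel columns grow to the right and rows downward; lengths in m; the calibration is good to about 2 mm. A picture is of the moment at which its call begins. There is no depth.
- env.finish_job(): hands the job in; it is judged then, once.
The state is a dict: "t": time; "joint_pos": joint angles; "qd": joint speeds; "joint_torque": joint torques, N m; "eef_pos": TCP position; "tcp_rot": TCP orientation; "force": force on the tool from outside, world axes, zero at the start; "torque": the same for the moment, N m; "gripper_width": finger opening in m; "grasp_force": force on a finger pad.
Only numpy, scipy, OpenCV 4.12 (cv2) and the standard library are available. Lean on these libraries where they do the work, as an engineer would, in place of code of your own. Each camera call takes 0.05 s, during which the arm holds its last target. There are 200 camera calls.

## Working session

There is one attempt and no reset: what is moved stays moved. The work goes in short steps, Python scripts to look and compute and a tool call to move; the robot and the scene stay as the last step left them, time stands still between calls to the robot, and variables do not carry over. Pictures are saved under pics/ and viewed, at most 10 in all, crops included, and the job is handed in when it is done.

Besides the shell and the picture viewer there is one more tool, called by a JSON object that holds its "api" and its "payload", one argument or row to a line. send_rows: Moves the arm, as the interface text tells. Shifts and turns lie within -1 to 1; 1 stands for 4 cm of shift or pi/2 rad of turn. Its arguments: {"type":"object","properties":{"deltas":{"type":"array","items":{"type":"array","items":{"type":"number","minimum":-1,"maximum":1}}},"claw":{"type":"number"},"force":{"type":"number"}},"required":["deltas"]}

```bash
mkdir -p pics; ls; python3 - <<'E'
from cell import env
import cv2,numpy as np
np.set_printoptions(precision=4,suppress=True)
o=env.get_obs();print(o)
for n in("side","top"):
    f=env.grab_frame(n);cv2.imwrite(f"pics/{n}0.png",f["image"]);np.savez(f"pics/{n}0.npz",**f)
    R=cv2.Rodrigues(np.array(f["rvec"]))[0];print(n,-R.T@np.array(f["tvec"]).ravel(),R[2])
E
```

```text
pics
{'t': 0.0, 'joint_pos': array([ 1.2189,  0.2213,  1.5276, -0.    ,  1.3947, -0.1261]), 'qd': array([-0.0002, -0.0005, -0.0008,  0.0009,  0.    ,  0.0011]), 'joint_torque': array([  0.0011, -49.6894, -38.94  ,  -0.    ,   0.011 ,   0.    ]), 'eef_pos': array([0.1397, 0.6086, 0.2302]), 'tcp_rot': array([ 0.1127,  0.9936, -0.001 , -0.0002]), 'force': array([-0.3486, -0.4506,  0.4194]), 'torque': array([ 0.0232, -0.0216, -0.0047]), 'grasp_force': 0.0, 'gripper_width': 0.08536401275750292}
side [ 0.2926 -0.5153  0.6528] [ 0.3015  0.7079 -0.6387]
top [0.3537 0.0573 1.1528] [ 0.1594 -0.0054 -0.9872]
```

View pics/side0.png

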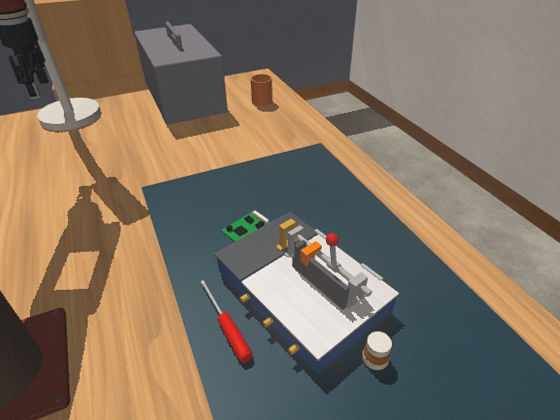

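View pics/top0.png

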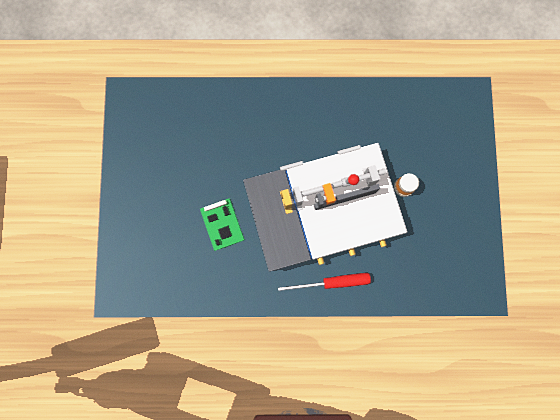

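Both views show the box turned slightly. In the top view the knob is at (353,180), the orange buffer at (329,193), the staple at (287,201), and the lid corners at about (245,180), (270,270), (407,234) and (380,143). In the side view the knob is at (332,240), the buffer at (311,253) and the staple at (288,232). Next I'll measure these.

```bash
cat > h.py <<'E'
import cv2,numpy as np
np.set_printoptions(precision=4,suppress=True)
def load(n): return dict(np.load(f"pics/{n}.npz"))
def ray(f,uv):
    K=f["camera_matrix"];R=cv2.Rodrigues(np.array(f["rvec"]))[0];t=np.array(f["tvec"]).ravel()
    d=R.T@np.linalg.solve(K,[uv[0],uv[1],1.]);return -R.T@t,d/np.linalg.norm(d)
def onz(f,uv,z): c,d=ray(f,uv);return c+d*(z-c[2])/d[2]
def tri(f,a,g,b):
    c1,d1=ray(f,a);c2,d2=ray(g,b)
    s=np.linalg.lstsq(np.c_[d1,-d2],c2-c1,rcond=None)[0]
    p,q=c1+s[0]*d1,c2+s[1]*d2;return (p+q)/2,np.linalg.norm(p-q)
def mask(f,lo,hi,roi):
    h=cv2.cvtColor(f["image"],cv2.COLOR_BGR2HSV);m=cv2.inRange(h,np.array(lo),np.array(hi))
    k=np.zeros_like(m);x0,y0,x1,y1=roi;k[y0:y1,x0:x1]=255;return m&k
def blob(m):
    n,l,s,c=cv2.connectedComponentsWithStats(m);i=1+np.argmax(s[1:,4]);return c[i],s[i]
E
python3 - <<'E'
from h import *
S,T=load("side0"),load("top0")
RS,RT=(315,220,350,260),(335,165,375,200)
def red(f,r): return blob(mask(f,(0,150,60),(5,255,255),r)|mask(f,(172,150,60),(180,255,255),r))
a,b=red(S,RS),red(T,RT);print(a,b);print("knob",tri(S,a[0],T,b[0]))
OS,OT=(290,235,325,270),(315,175,345,210)
a=blob(mask(S,(6,150,60),(16,255,255),OS));b=blob(mask(T,(6,150,60),(16,255,255),OT));print(a,b);print("buf",tri(S,a[0],T,b[0]))
a=blob(mask(S,(17,90,60),(30,255,255),(270,210,305,255)));b=blob(mask(T,(17,90,60),(30,255,255),(275,180,300,220)));print(a,b);print("staple",tri(S,a[0],T,b[0]))
# lid outline in top: not mat (mat hue ~100, sat high)
h=cv2.cvtColor(T["image"],cv2.COLOR_BGR2HSV)
for p in [(220,150),(260,220),(330,230),(276,230),(395,200)]: print(p,h[p[1],p[0]])
m=((h[...,1]<75)*255).astype(np.uint8);k=np.zeros_like(m);k[135:280,240:410]=255;m&=k
cv2.imwrite("pics/m.png",cv2.resize(m[120:290,220:430],None,fx=3,fy=3))
crop=np.vstack([cv2.resize(T["image"][140:260,240:410],None,fx=3.5,fy=3.5,interpolation=cv2.INTER_CUBIC)]);cv2.imwrite("pics/c1.png",crop)
n,l,s,c=cv2.connectedComponentsWithStats(m);i=1+np.argmax(s[1:,4]);pts=cv2.findContours((l==i).astype(np.uint8),0,2)[0][0]
r=cv2.minAreaRect(pts);bx=cv2.boxPoints(r);print(bx)
P=np.array([onz(T,p,.06) for p in bx]);print(P,np.linalg.norm(P-np.roll(P,1,0),axis=1),P.mean(0))
E
```

```text
(array([331.678 , 238.9746]), array([326, 233,  12,  13, 118], dtype=int32)) (array([353.1429, 179.2637]), array([348, 174,  11,  11,  91], dtype=int32))
knob (array([ 0.5721, -0.0932,  0.1722]), np.float64(0.001757029738223409))
(array([309.2209, 251.8953]), array([301, 242,  20,  24, 258], dtype=int32)) (array([330.2083, 201.2083]), array([326, 198,  10,   6,  24], dtype=int32))
buf (array([ 0.5448, -0.056 ,  0.1163]), np.float64(0.009471545844646434))
(array([284.7261, 232.8779]), array([276, 219,  20,  32, 303], dtype=int32)) (array([286.2335, 200.6548]), array([280, 189,  13,  25, 197], dtype=int32))
staple (array([0.5442, 0.0343, 0.0894]), np.float64(0.004190991254262243))
(220, 150) [100  85 120]
(260, 220) [110  11 140]
(330, 230) [  0   1 247]
(276, 230) [133  13 133]
(395, 200) [  0   0 255]
[[241.5621 176.6959]
 [392.1306 134.6253]
 [419.6415 233.0855]
 [269.073  275.1561]]
[[ 0.604   0.1288  0.06  ]
 [ 0.6974 -0.1983  0.06  ]
 [ 0.4816 -0.2484  0.06  ]
 [ 0.394   0.0697  0.06  ]] [0.2182 0.3402 0.2216 0.3299] [ 0.5443 -0.0621  0.06  ]
```

View pics/c1.png

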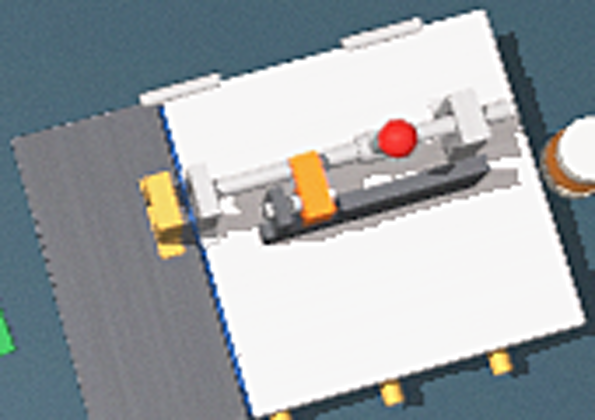

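The crop shows the lid outline, with the red knob at crop (397,137), the orange buffer at (313,185), the straps at (203,190) and (465,120), and the staple at (165,215). I'll fit the box pose from the corners next.

```bash
cat >> h.py <<'E'
def boxpose():
    T=load("top0")
    uv=[(378.6,142.9),(407.1,232),(270,270),(243.4,180)]
    loc=np.array([(.1,-.15),(-.1,-.15),(-.1,.15),(.1,.15)])
    P=np.array([onz(T,p,.06)[:2] for p in uv]);c=P.mean(0);A=loc.T@(P-c)
    th=np.arctan2(A[0,1]-A[1,0],A[0,0]+A[1,1]);R=np.array([[np.cos(th),-np.sin(th)],[np.sin(th),np.cos(th)]])
    return c,th,R,P,loc
E
python3 - <<'E'
from h import *
S,T=load("side0"),load("top0")
c,th,R,P,loc=boxpose();print(c,th,np.degrees(th));print("resid",P-c-loc@R.T);print(np.linalg.norm(P-np.roll(P,1,0),axis=1))
b=lambda p:np.r_[R.T@(np.array(p)[:2]-c),p[2:]]
print("knob in box",b(np.array([ 0.5721, -0.0932,0.1722])))
# buffer in top: points in the crop at z=.122 ; strap tops at .115
f=lambda u,v,z:b(onz(T,(240+u/3.5,140+v/3.5),z))
for nm,u,v,z in [("buf near edge bottomR",334,215,.122),("buf topR",318,152,.122),("buf topL",290,157,.122),("buf botL",305,222,.122),("strap+",203,190,.115),("strap-",465,118,.115),("shoulder end",485,165,.114),("staple",160,195,.115)]:print(nm,f(u,v,z))
K=[np.r_[c+R@np.array(q[:2]),q[2]] for q in [(.03,.078,.102),(.03,.054,.115),(.03,-.108,.115),(.1,-.15,.06),(-.1,-.15,.06),(-.1,.15,.06)]]
for F in(S,T): print(cv2.projectPoints(np.array(K),np.array(F["rvec"]),np.array(F["tvec"]),F["camera_matrix"],None)[0].reshape(-1,2))
cv2.imwrite("pics/c2.png",cv2.resize(S["image"][200:370,205:410],None,fx=3.5,fy=3.5,interpolation=cv2.INTER_CUBIC))
E
```

```text
[ 0.5411 -0.0494] 0.27270579344588425 15.624891013215555
resid [[ 0.0011 -0.0013]
 [-0.0012 -0.0012]
 [ 0.0003 -0.0004]
 [-0.0002  0.0028]]
[0.3042 0.2022 0.3004 0.2004]
knob in box [ 0.0181 -0.0506  0.1722]
buf near edge bottomR [-0.0063 -0.0138  0.122 ]
buf topR [ 0.0316 -0.0156  0.122 ]
buf topL [0.0331 0.0008 0.122 ]
buf botL [-0.0057  0.0034  0.122 ]
strap+ [0.0293 0.0539 0.115 ]
strap- [ 0.029  -0.1052  0.115 ]
shoulder end [-0.0007 -0.1083  0.114 ]
staple [0.0332 0.0787 0.115 ]
[[287.9631 227.525 ]
 [295.9927 228.9046]
 [358.773  277.746 ]
 [398.9049 292.3021]
 [319.2393 357.1286]
 [215.8709 252.669 ]]
[[286.3591 198.3006]
 [297.8716 193.9787]
 [374.0098 172.8968]
 [378.0367 143.369 ]
 [406.5164 231.4237]
 [269.8317 270.1675]]
```

View pics/c2.png

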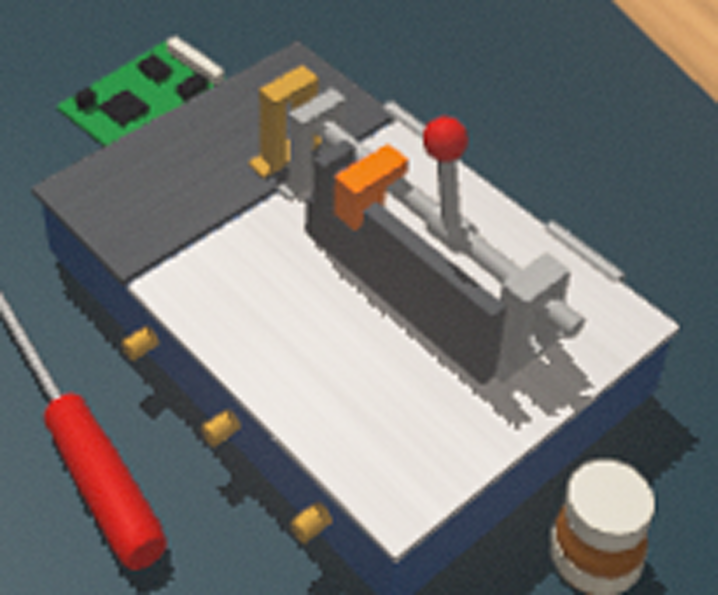

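The side crop agrees: the projected staple, straps and corners match to about 2 px. Two-view measurement puts the knob at box (18,-51,172) mm. The buffer face is at y ≈ -14.5, so the notch is near handle y ≈ -14. I'll travel to a point above the knob.

{"api": "send_rows", "payload": {
  "deltas": [
    [0,0,-0.2,0,0,-0.0795],
    [0,0,-0.2,0,0,-0.0795],
    [0,0,-0.2,0,0,-0.0795],
    [0,0,-0.2,0,0,-0.0795],
    [-0.275,-0.96,0,0,0,0],
    [-0.275,-0.96,0,0,0,0],
    [-0.275,-0.96,0,0,0,0],
    [-0.275,-0.96,0,0,0,0],
    [-0.275,-0.96,0,0,0,0],
    [-0.275,-0.96,0,0,0,0]
  ],
  "claw": 50,
  "force": 30
}}

```text
t: 0.93
eef_pos: [0.266, 0.4033, 0.2628]
tcp_rot: [-0.137, 0.991, -0.0, -0.0]
force: [0.5, -0.1, 0.7]
gripper_width: 0.0499
grasp_force: 0.0
```

{"api": "send_rows", "payload": {
  "deltas": [
    [-0.275,-0.96,0,0,0,0],
    [-0.275,-0.96,0,0,0,0],
    [-0.275,-0.96,0,0,0,0],
    [-0.275,-0.96,0,0,0,0],
    [-0.275,-0.96,0,0,0,0],
    [-0.275,-0.96,0,0,0,0],
    [-0.275,-0.96,0,0,0,0],
    [-0.275,-0.96,0,0,0,0],
    [-0.275,-0.96,0,0,0,0],
    [-0.275,-0.96,0,0,0,0]
  ]
}}

```text
t: 1.77
eef_pos: [0.4759, 0.0632, 0.2631]
tcp_rot: [-0.136, 0.991, 0.0, -0.0]
force: [1.2, 1.1, 0.3]
gripper_width: 0.0501
grasp_force: 0.0
```

```bash
cat > g.py <<'E'
from h import *
from cell import env
from scipy.spatial.transform import Rotation as Ro
c,th,R,_,_=boxpose()
def st():
    o=env.get_obs();p=o["eef_pos"];M=Ro.from_quat(o["tcp_rot"]).as_matrix()
    b=np.r_[R.T@(p[:2]-c),p[2]]*1e3;F=np.r_[R.T@o["force"][:2],o["force"][2]]
    print("t",round(o["t"],2),"tcp box mm",b.round(1),"F box",F.round(2),"w",round(o["gripper_width"]*1e3,1),"gf",round(float(o["grasp_force"]),1))
    return o,b,M
def to(q,yaw=True):
    """units in tool axes to box point q (mm), and turn to tool y = box y, z down"""
    o,b,M=st();B=np.array([[-R[0,0],R[0,1],0],[-R[1,0],R[1,1],0],[0,0,-1.]])
    d=np.array(q)-b;dw=np.r_[R@d[:2],d[2]]
    print("shift units",(M.T@dw/40).round(3),"turn units",(Ro.from_matrix(M.T@B).as_rotvec()/(np.pi/2)).round(4))
E
python3 -c "
from g import *
to((18,-51,210))
f=env.grab_frame('top');np.savez('pics/top1.npz',**f)"
```

```text
t 1.77 tcp box mm [-32.4 126.  263.1] F box [1.49 0.72 0.29] w 50.1 gf 0.0
shift units [-1.258 -4.425  1.327] turn units [ 0.0001 -0.      0.0005]
```

{"api": "send_rows", "payload": {
  "deltas": [
    [-0.252,-0.885,0,0,0,0],
    [-0.252,-0.885,0,0,0,0],
    [-0.252,-0.885,0,0,0,0],
    [-0.252,-0.885,0,0,0,0],
    [-0.252,-0.885,0,0,0,0],
    [0,0,0.5,0,0,0],
    [0,0,0.5,0,0,0],
    [0,0,0,0,0,0],
    [0,0,0,0,0,0],
    [0,0,0,0,0,0]
  ]
}}

```text
t: 2.65
eef_pos: [0.572, -0.0912, 0.2241]
tcp_rot: [-0.137, 0.991, -0.0, 0.0]
force: [-0.0, -0.2, 0.2]
gripper_width: 0.0502
grasp_force: 0.0
```

```bash
python3 -c "
from g import *
to((18,-51,152))
for n in('side','top'):
    f=env.grab_frame(n);np.savez(f'pics/{n}2.npz',**f);cv2.imwrite(f'pics/{n}2.png',f['image'])
s=load('side2')['image'][130:330,200:430];t=load('top2')['image'][90:290,250:480]
cv2.imwrite('pics/c3.png',cv2.resize(np.hstack([s,t]),None,fx=1.73,fy=1.73,interpolation=cv2.INTER_CUBIC))"
```

```text
t 2.65 tcp box mm [ 18.5 -48.6 224.1] F box [-0.06 -0.19  0.18] w 50.2 gf 0.0
shift units [ 0.013 -0.059  1.802] turn units [-0.0002  0.0002  0.001 ]
```

View pics/c3.png

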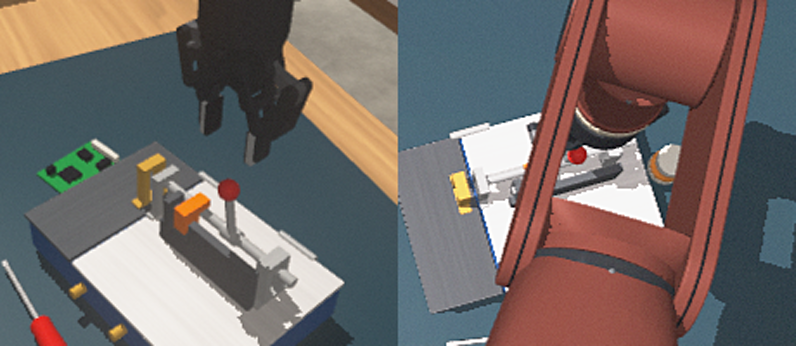

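The fingers straddle the ball: the tips are at crop (205,130) and (255,160), with the ball centred below at (230,190). I'll descend and grip.

{"api": "send_rows", "payload": {
  "deltas": [
    [0.013,-0.059,0.3,0,0,0],
    [0,0,0.3,0,0,0],
    [0,0,0.3,0,0,0],
    [0,0,0.3,0,0,0],
    [0,0,0.3,0,0,0],
    [0,0,0.3,0,0,0],
    [0,0,0,0,0,0],
    [0,0,0,0,0,0],
    [0,0,0,0,0,0],
    [0,0,0,0,0,0]
  ]
}}

```text
t: 3.58
eef_pos: [0.5726, -0.0942, 0.1522]
tcp_rot: [-0.136, 0.991, -0.0, 0.001]
force: [0.6, -0.2, -0.5]
gripper_width: 0.0504
grasp_force: 0.0
```

{"api": "send_rows", "payload": {
  "deltas": [
    [0,0,0,0,0,0],
    [0,0,0,0,0,0],
    [0,0,0,0,0,0],
    [0,0,0,0,0,0],
    [0,0,0,0,0,0],
    [0,0,0,0,0,0],
    [0,0,0,0,0,0],
    [0,0,0,0,0,0],
    [0,0,0,0,0,0],
    [0,0,0,0,0,0]
  ],
  "claw": 10,
  "force": 30
}}

```text
t: 4.42
eef_pos: [0.5724, -0.0942, 0.1521]
tcp_rot: [-0.136, 0.991, -0.0, 0.001]
force: [-1.3, -0.5, 5.6]
gripper_width: 0.0198
grasp_force: 29.3
```

```bash
python3 -c "
from g import *
st()"
```

```text
t 4.42 tcp box mm [ 18.1 -51.6 152.1] F box [-1.39 -0.16  5.55] w 19.8 gf 29.3
```

{"api": "send_rows", "payload": {
  "deltas": [
    [0,0.05,0,0,0,0],
    [0,0.1,0,0,0,0],
    [0,0.1,0,0,0,0],
    [0,0.1,0,0,0,0],
    [0,0.1,0,0,0,0],
    [0,0.1,0,0,0,0],
    [0,0.05,0,0,0,0],
    [0,0,0,0,0,0],
    [0,0,0,0,0,0],
    [0,0,0,0,0,0]
  ]
}}

```text
t: 5.25
eef_pos: [0.5658, -0.0707, 0.152]
tcp_rot: [-0.137, 0.991, -0.0, 0.0]
force: [-1.5, -0.5, 6.6]
gripper_width: 0.02
grasp_force: 29.4
```

```bash
python3 -c "
from g import *
st()
f=env.grab_frame('side');np.savez('pics/side3.npz',**f)
cv2.imwrite('pics/c4.png',cv2.resize(f['image'][180:310,250:400],None,fx=4.5,fy=4.5,interpolation=cv2.INTER_CUBIC))"
```

```text
t 5.25 tcp box mm [ 18.1 -27.2 152. ] F box [-1.55 -0.14  6.59] w 20.0 gf 29.4
```

View pics/c4.png

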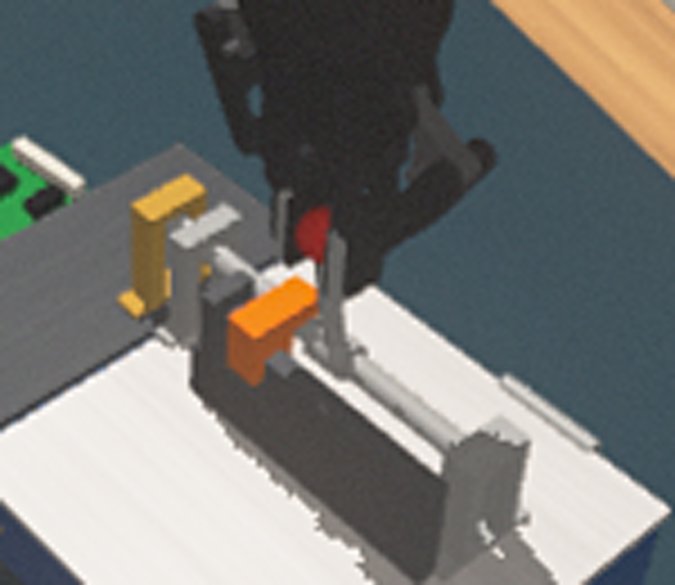

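The ball sits at mid-height between the pads at crop (313,235), and the handle moved along with the grip. Now I'll feel for the buffer.

{"api": "send_rows", "payload": {
  "deltas": [
    [0,0.025,0,0,0,0],
    [0,0.025,0,0,0,0],
    [0,0.025,0,0,0,0],
    [0,0.025,0,0,0,0],
    [0,0,0,0,0,0],
    [0,0,0,0,0,0],
    [0,0,0,0,0,0],
    [0,0,0,0,0,0],
    [0,0,0,0,0,0],
    [0,0,0,0,0,0]
  ]
}}

```text
t: 6.13
eef_pos: [0.5648, -0.0672, 0.1521]
tcp_rot: [-0.136, 0.991, -0.0, 0.001]
force: [-0.3, 0.7, 6.7]
gripper_width: 0.0199
grasp_force: 29.4
```

```bash
python3 -c "
from g import *
st()"
```

```text
t 6.13 tcp box mm [ 18.1 -23.5 152.1] F box [-0.1   0.74  6.74] w 19.9 gf 29.4
```

{"api": "send_rows", "payload": {
  "deltas": [
    [0,0.025,0,0,0,0],
    [0,0.025,0,0,0,0],
    [0,0,0,0,0,0],
    [0,0,0,0,0,0],
    [0,0,0,0,0,0],
    [0,0,0,0,0,0],
    [0,0,0,0,0,0],
    [0,0,0,0,0,0],
    [0,0,0,0,0,0],
    [0,0,0,0,0,0]
  ]
}}

```text
t: 6.97
eef_pos: [0.5643, -0.0653, 0.1521]
tcp_rot: [-0.136, 0.991, -0.0, 0.001]
force: [-0.2, -0.9, 6.1]
gripper_width: 0.0199
grasp_force: 29.4
```

```bash
python3 -c "
from g import *
st()"
```

```text
t 6.97 tcp box mm [ 18.1 -21.6 152.1] F box [-0.43 -0.81  6.05] w 19.9 gf 29.4
```

{"api": "send_rows", "payload": {
  "deltas": [
    [0,0.025,0,0,0,0],
    [0,0.025,0,0,0,0],
    [0,0,0,0,0,0],
    [0,0,0,0,0,0],
    [0,0,0,0,0,0],
    [0,0,0,0,0,0],
    [0,0,0,0,0,0],
    [0,0,0,0,0,0],
    [0,0,0,0,0,0],
    [0,0,0,0,0,0]
  ]
}}

```text
t: 7.8
eef_pos: [0.5638, -0.0635, 0.1521]
tcp_rot: [-0.136, 0.991, -0.0, 0.001]
force: [-0.5, -1.8, 5.8]
gripper_width: 0.02
grasp_force: 29.4
```

```bash
python3 -c "
from g import *
st()"
```

```text
t 7.8 tcp box mm [ 18.1 -19.7 152.1] F box [-0.93 -1.59  5.76] w 20.0 gf 29.4
```

{"api": "send_rows", "payload": {
  "deltas": [
    [0,0.025,0,0,0,0],
    [0,0.025,0,0,0,0],
    [0,0,0,0,0,0],
    [0,0,0,0,0,0],
    [0,0,0,0,0,0],
    [0,0,0,0,0,0],
    [0,0,0,0,0,0],
    [0,0,0,0,0,0],
    [0,0,0,0,0,0],
    [0,0,0,0,0,0]
  ]
}}

```text
t: 8.63
eef_pos: [0.5634, -0.0621, 0.1521]
tcp_rot: [-0.136, 0.991, -0.001, 0.001]
force: [0.1, -4.3, 5.3]
gripper_width: 0.02
grasp_force: 29.4
```

```bash
python3 -c "
from g import *
st()"
```

```text
t 8.63 tcp box mm [ 18.1 -18.2 152.1] F box [-1.06 -4.15  5.31] w 20.0 gf 29.4
```

{"api": "send_rows", "payload": {
  "deltas": [
    [0,0.025,0,0,0,0],
    [0,0.025,0,0,0,0],
    [0,0,0,0,0,0],
    [0,0,0,0,0,0],
    [0,0,0,0,0,0],
    [0,0,0,0,0,0],
    [0,0,0,0,0,0],
    [0,0,0,0,0,0],
    [0,0,0,0,0,0],
    [0,0,0,0,0,0]
  ]
}}

```text
t: 9.47
eef_pos: [0.5629, -0.0605, 0.1521]
tcp_rot: [-0.136, 0.991, -0.001, 0.001]
force: [0.9, -5.1, 5.2]
gripper_width: 0.0198
grasp_force: 29.5
```

```bash
python3 -c "
from g import *
st()"
```

```text
t 9.47 tcp box mm [ 18.1 -16.6 152.1] F box [-0.49 -5.19  5.21] w 19.8 gf 29.5
```

{"api": "send_rows", "payload": {
  "deltas": [
    [0,0.025,0,0,0,0],
    [0,0.025,0,0,0,0],
    [0,0,0,0,0,0],
    [0,0,0,0,0,0],
    [0,0,0,0,0,0],
    [0,0,0,0,0,0],
    [0,0,0,0,0,0],
    [0,0,0,0,0,0],
    [0,0,0,0,0,0],
    [0,0,0,0,0,0]
  ]
}}

```text
t: 10.3
eef_pos: [0.5626, -0.059, 0.1521]
tcp_rot: [-0.136, 0.991, -0.002, 0.001]
force: [0.5, -6.9, 5.2]
gripper_width: 0.0202
grasp_force: 29.5
```

```bash
python3 -c "
from g import *
o,b,M=st();print(o['torque'],M)"
```

```text
t 10.3 tcp box mm [ 18.1 -15.  152.1] F box [-1.36 -6.81  5.17] w 20.2 gf 29.5
[-1.0547 -0.2082  0.0212] [[-0.9629 -0.27    0.0023]
 [-0.27    0.9629 -0.0028]
 [-0.0015 -0.0034 -1.    ]]
```

{"api": "send_rows", "payload": {
  "deltas": [
    [0,0.025,0,0,0,0],
    [0,0.025,0,0,0,0],
    [0,0,0,0,0,0],
    [0,0,0,0,0,0],
    [0,0,0,0,0,0],
    [0,0,0,0,0,0],
    [0,0,0,0,0,0],
    [0,0,0,0,0,0],
    [0,0,0,0,0,0],
    [0,0,0,0,0,0]
  ]
}}

```text
t: 11.13
eef_pos: [0.5621, -0.0575, 0.1521]
tcp_rot: [-0.136, 0.991, -0.002, 0.001]
force: [1.1, -7.9, 3.4]
gripper_width: 0.0195
grasp_force: 29.5
```

```bash
python3 -c "
from g import *
st()"
```

```text
t 11.13 tcp box mm [ 18.1 -13.5 152.1] F box [-1.04 -7.88  3.4 ] w 19.5 gf 29.5
```

{"api": "send_rows", "payload": {
  "deltas": [
    [0,0.025,0,0,0,0],
    [0,0.01,0,0,0,0],
    [0,0,0,0,0,0],
    [0,0,0,0,0,0],
    [0,0,0,0,0,0],
    [0,0,0,0,0,0],
    [0,0,0,0,0,0],
    [0,0,0,0,0,0],
    [0,0,0,0,0,0],
    [0,0,0,0,0,0]
  ]
}}

```text
t: 11.97
eef_pos: [0.5619, -0.0565, 0.1521]
tcp_rot: [-0.136, 0.991, -0.002, 0.001]
force: [1.7, -9.9, 3.2]
gripper_width: 0.0198
grasp_force: 29.5
```

```bash
python3 -c "
from g import *
st()"
```

```text
t 11.97 tcp box mm [ 18.1 -12.4 152.1] F box [ -1.   -10.05   3.23] w 19.8 gf 29.5
```

{"api": "send_rows", "payload": {
  "deltas": [
    [0,0.025,0,0,0,0],
    [0,0.01,0,0,0,0],
    [0,0,0,0,0,0],
    [0,0,0,0,0,0],
    [0,0,0,0,0,0],
    [0,0,0,0,0,0],
    [0,0,0,0,0,0],
    [0,0,0,0,0,0],
    [0,0,0,0,0,0],
    [0,0,0,0,0,0]
  ]
}}

```text
t: 12.8
eef_pos: [0.5618, -0.0561, 0.1522]
tcp_rot: [-0.136, 0.991, -0.003, 0.001]
force: [3.8, -14.0, 2.4]
gripper_width: 0.0199
grasp_force: 29.6
```

```bash
python3 -c "
from g import *
st()"
```

```text
t 12.8 tcp box mm [ 18.1 -12.  152.2] F box [ -0.07 -14.56   2.43] w 19.9 gf 29.6
```

The buffer's hard stop is at y ≈ -12.1, so the middle of the notch is about -13.6. This agrees with the spring fit (about -13.2). I'll back off to roughly -13.5.

{"api": "send_rows", "payload": {
  "deltas": [
    [0,-0.025,0,0,0,0],
    [0,-0.025,0,0,0,0],
    [0,-0.02,0,0,0,0],
    [0,0,0,0,0,0],
    [0,0,0,0,0,0],
    [0,0,0,0,0,0],
    [0,0,0,0,0,0],
    [0,0,0,0,0,0],
    [0,0,0,0,0,0],
    [0,0,0,0,0,0]
  ]
}}

```text
t: 13.63
eef_pos: [0.5621, -0.0573, 0.1521]
tcp_rot: [-0.136, 0.991, -0.002, 0.001]
force: [1.1, -7.8, 3.3]
gripper_width: 0.0201
grasp_force: 29.5
```

```bash
python3 -c "
from g import *
st()"
```

```text
t 13.63 tcp box mm [ 18.1 -13.3 152.1] F box [-0.99 -7.78  3.3 ] w 20.1 gf 29.5
```

{"api": "send_rows", "payload": {
  "deltas": [
    [0.116,-0.005,0.028,0,0,0],
    [0.116,0,0.028,0,0,0],
    [0.1255,0,0.049,0,0,0],
    [0.1255,0,0.049,0,0,0],
    [0.117,0,0.068,0,0,0],
    [0.117,0,0.068,0,0,0],
    [0.105,0,0.084,0,0,0],
    [0.105,0,0.084,0,0,0],
    [0,0,0,0,0,0],
    [0,0,0,0,0,0]
  ]
}}

```text
t: 14.47
eef_pos: [0.5259, -0.0676, 0.1333]
tcp_rot: [-0.136, 0.991, -0.002, 0.001]
force: [1.2, -8.4, 1.5]
gripper_width: 0.0197
grasp_force: 31.0
```

```bash
python3 -c "
from g import *
st()"
```

```text
t 14.47 tcp box mm [-19.5 -13.4 133.3] F box [-1.09 -8.37  1.48] w 19.7 gf 31.0
```

{"api": "send_rows", "payload": {
  "deltas": [
    [0.0455,0,0.051,0,0,0],
    [0.0455,0,0.051,0,0,0],
    [0.0455,0,0.051,0,0,0],
    [0.0455,0,0.051,0,0,0],
    [0.0455,0,0.051,0,0,0],
    [0,0,0,0,0,0],
    [0,0,0,0,0,0],
    [0,0,0,0,0,0],
    [0,0,0,0,0,0],
    [0,0,0,0,0,0]
  ]
}}

```text
t: 15.3
eef_pos: [0.5176, -0.0699, 0.1232]
tcp_rot: [-0.136, 0.991, -0.002, 0.001]
force: [0.9, -8.2, 2.1]
gripper_width: 0.0201
grasp_force: 31.7
```

```bash
python3 -c "
from g import *
st()"
```

```text
t 15.3 tcp box mm [-28.1 -13.5 123.2] F box [-1.31 -8.2   2.09] w 20.1 gf 31.7
```

{"api": "send_rows", "payload": {
  "deltas": [
    [0.032,0,0.044,0,0,0],
    [0,0,0,0,0,0],
    [0,0,0,0,0,0],
    [0,0,0,0,0,0],
    [0,0,0,0,0,0],
    [0,0,0,0,0,0],
    [0,0,0,0,0,0],
    [0,0,0,0,0,0],
    [0,0,0,0,0,0],
    [0,0,0,0,0,0]
  ]
}}

```text
t: 16.13
eef_pos: [0.5165, -0.0703, 0.1216]
tcp_rot: [-0.136, 0.991, -0.002, 0.001]
force: [1.9, -8.9, 2.3]
gripper_width: 0.0201
grasp_force: 31.9
```

```bash
python3 -c "
from g import *
st()"
```

```text
t 16.13 tcp box mm [-29.2 -13.5 121.6] F box [-0.6  -9.13  2.34] w 20.1 gf 31.9
```

{"api": "send_rows", "payload": {
  "deltas": [
    [0.038,0,0.061,0,0,0],
    [0.038,0,0.061,0,0,0],
    [0,0,0,0,0,0],
    [0,0,0,0,0,0],
    [0,0,0,0,0,0],
    [0,0,0,0,0,0],
    [0,0,0,0,0,0],
    [0,0,0,0,0,0],
    [0,0,0,0,0,0],
    [0,0,0,0,0,0]
  ]
}}

```text
t: 16.97
eef_pos: [0.5135, -0.0711, 0.1166]
tcp_rot: [-0.136, 0.991, -0.002, 0.001]
force: [1.7, -8.5, 1.5]
gripper_width: 0.0198
grasp_force: 32.2
```

```bash
python3 -c "
from g import *
st()"
```

```text
t 16.97 tcp box mm [-32.3 -13.5 116.6] F box [-0.7  -8.64  1.49] w 19.8 gf 32.2
```

{"api": "send_rows", "payload": {
  "deltas": [
    [0.039,0,0.081,0,0,0],
    [0.039,0,0.081,0,0,0],
    [0.039,0,0.081,0,0,0],
    [0.026,0,0.086,0,0,0],
    [0.026,0,0.086,0,0,0],
    [0.026,0,0.086,0,0,0],
    [0.0115,0,0.071,0,0,0],
    [0.0115,0,0.071,0,0,0],
    [0.0115,0,0.071,0,0,0],
    [0,0,0,0,0,0]
  ]
}}

```text
t: 17.8
eef_pos: [0.5051, -0.0735, 0.0878]
tcp_rot: [-0.136, 0.991, -0.002, 0.001]
force: [5.2, -7.4, -0.8]
gripper_width: 0.0198
grasp_force: 33.8
```

```bash
python3 -c "
from g import *
st()"
```

```text
t 17.8 tcp box mm [-41.2 -13.5  87.8] F box [ 2.99 -8.47 -0.8 ] w 19.8 gf 33.8
```

{"api": "send_rows", "payload": {
  "deltas": [
    [0,0,0.05,0,0,0],
    [0,0,0.05,0,0,0],
    [0,0,0,0,0,0],
    [0,0,0,0,0,0],
    [0,0,0,0,0,0],
    [0,-0.02,0,0,0,0],
    [0,-0.02,0,0,0,0],
    [0,-0.02,0,0,0,0],
    [0,0,0,0,0,0],
    [0,0,0,0,0,0]
  ]
}}

```text
t: 18.63
eef_pos: [0.505, -0.0752, 0.0838]
tcp_rot: [-0.136, 0.991, -0.001, 0.001]
force: [2.0, -6.8, 2.0]
gripper_width: 0.0198
grasp_force: 33.9
```

```bash
python3 -c "
from g import *
st()"
```

```text
t 18.63 tcp box mm [-41.7 -15.2  83.8] F box [ 0.09 -7.07  1.96] w 19.8 gf 33.9
```

{"api": "send_rows", "payload": {
  "deltas": [
    [0,0,0,0,0,0],
    [0,0,0,0,0,0],
    [0,0,0,0,0,0],
    [0,0,0,0,0,0],
    [0,0,0,0,0,0],
    [0,0,0,0,0,0],
    [0,0,0,0,0,0],
    [0,0,0,0,0,0],
    [0,0,0,0,0,0],
    [0,0,0,0,0,0]
  ],
  "claw": 50
}}

```text
t: 19.47
eef_pos: [0.5044, -0.0741, 0.0836]
tcp_rot: [-0.136, 0.991, -0.0, 0.0]
force: [-0.2, 0.2, -0.8]
gripper_width: 0.0499
grasp_force: 0.0
```

```bash
python3 -c "
from g import *
st()"
```

```text
t 19.47 tcp box mm [-41.9 -14.   83.6] F box [-0.12  0.26 -0.81] w 49.9 gf 0.0
```

{"api": "send_rows", "payload": {
  "deltas": [
    [0,0,-0.1,0,0,0],
    [0,0,-0.2,0,0,0],
    [0,0,-0.4,0,0,0],
    [0,0,-0.4,0,0,0],
    [0,0,-0.4,0,0,0],
    [0,0,-0.4,0,0,0],
    [0,0,-0.4,0,0,0],
    [0,0,-0.4,0,0,0],
    [0,0,-0.4,0,0,0],
    [0,0,0,0,0,0]
  ]
}}

```text
t: 20.3
eef_pos: [0.5066, -0.0748, 0.2122]
tcp_rot: [-0.136, 0.991, -0.002, 0.003]
force: [0.4, -0.1, 0.7]
gripper_width: 0.0498
grasp_force: 0.0
```

```bash
python3 -c "
from g import *
st()
F=[env.grab_frame(n) for n in('side','top')]
cv2.imwrite('pics/c5.png',cv2.resize(np.hstack([F[0]['image'][180:360,200:410],F[1]['image'][120:300,240:450]]),None,fx=1.9,fy=1.9))
def red(f,r): return blob(mask(f,(0,150,60),(5,255,255),r)|mask(f,(172,150,60),(180,255,255),r))
a=red(F[0],(270,220,340,300));print(a)
c3=onz(F[0],a[0],.102);print('knob if level, box mm',R.T@(c3[:2]-c)*1e3)
"
```

```text
t 20.3 tcp box mm [-40.  -15.2 212.2] F box [ 0.37 -0.22  0.75] w 49.8 gf 0.0
(array([291.125 , 266.7812]), array([286, 262,  11,  11,  96], dtype=int32))
knob if level, box mm [-34.0567  -5.6217]
```

View pics/c5.png

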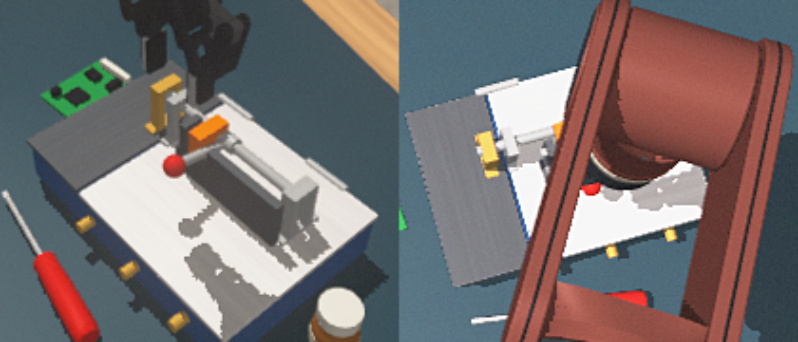

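The handle is down in the notch: the knob is at side crop (174,166), lying beside the keeper just below the orange buffer. The bystanders have not moved. The knob may be a little short of level, so I'll measure it.

```bash
python3 -c "
from g import *
from scipy.optimize import brentq
f=env.grab_frame('side');
def red(f,r): return blob(mask(f,(0,150,60),(5,255,255),r)|mask(f,(172,150,60),(180,255,255),r))
a=red(f,(270,220,340,300))
C,d=ray(f,a[0])
for z in (102,105,108,111,114,117):
    p=onz(f,a[0],z/1e3);q=R.T@(p[:2]-c)*1e3;print(z,q,'radius',np.hypot(q[0]-30,z-102),'ang',np.arctan2(30-q[0],z-102))
"
```

```text
102 [-33.95    -5.5234] radius 63.949986377677554 ang 1.5707963267948966
105 [-35.752   -7.5727] radius 65.82042861845845 ang 1.5252019765676927
108 [-37.5541  -9.622 ] radius 67.81999393594911 ang 1.482211026248498
111 [-39.3561 -11.6712] radius 69.93760804866675 ang 1.4417523490686817
114 [-41.1581 -13.7205] radius 72.16287930652318 ang 1.403729755921776
117 [-42.9602 -15.7697] radius 74.48615957470813 ang 1.3680300591195746
```

It is at about 1.40 rad because the pads dragged it up as they opened. I'll shut the fingers and press the ball down gently.

{"api": "send_rows", "payload": {
  "deltas": [
    [0.03,0,0,0,0,0],
    [0,0,0,0,0,0],
    [0,0,0,0,0,0],
    [0,0,0.2,0,0,0],
    [0,0,0.3,0,0,0],
    [0,0,0.3,0,0,0],
    [0,0,0.3,0,0,0],
    [0,0,0.3,0,0,0],
    [0,0,0.3,0,0,0],
    [0,0,0.2,0,0,0]
  ],
  "claw": 0
}}

```text
t: 21.28
eef_pos: [0.5022, -0.0742, 0.1292]
tcp_rot: [-0.136, 0.991, 0.001, -0.001]
force: [-0.2, -0.4, 0.2]
gripper_width: -0.0002
grasp_force: 0.0
```

```bash
python3 -c "
from g import *
st()"
```

```text
t 21.28 tcp box mm [-44.1 -13.4 129.2] F box [-0.31 -0.37  0.21] w -0.2 gf 0.0
```

{"api": "send_rows", "payload": {
  "deltas": [
    [0,0,0.04,0,0,0],
    [0,0,0.04,0,0,0],
    [0,0,0.04,0,0,0],
    [0,0,0.04,0,0,0],
    [0,0,0.04,0,0,0],
    [0,0,0,0,0,0],
    [0,0,0,0,0,0],
    [0,0,0,0,0,0],
    [0,0,0,0,0,0],
    [0,0,0,0,0,0]
  ]
}}

```text
t: 22.12
eef_pos: [0.5035, -0.0747, 0.1239]
tcp_rot: [-0.136, 0.991, -0.0, 0.0]
force: [-1.6, -0.6, 1.6]
gripper_width: -0.0001
grasp_force: 1.2
```

```bash
python3 -c "
from g import *
st()"
```

```text
t 22.12 tcp box mm [-43.  -14.2 123.9] F box [-1.7 -0.2  1.6] w -0.1 gf 1.2
```

{"api": "send_rows", "payload": {
  "deltas": [
    [0,0,0.03,0,0,0],
    [0,0,0.03,0,0,0],
    [0,0,0.03,0,0,0],
    [0,0,0.03,0,0,0],
    [0,0,0,0,0,0],
    [0,0,0,0,0,0],
    [0,0,0,0,0,0],
    [0,0,0,0,0,0],
    [0,0,0,0,0,0],
    [0,0,0,0,0,0]
  ]
}}

```text
t: 22.95
eef_pos: [0.5033, -0.0744, 0.1187]
tcp_rot: [-0.136, 0.991, 0.0, 0.0]
force: [-0.7, 0.6, 0.4]
gripper_width: -0.0004
grasp_force: 0.0
```

```bash
python3 -c "
from g import *
st()"
```

```text
t 22.95 tcp box mm [-43.1 -13.9 118.7] F box [-0.5  0.8  0.4] w -0.4 gf 0.0
```

{"api": "send_rows", "payload": {
  "deltas": [
    [0,0,0.03,0,0,0],
    [0,0,0.03,0,0,0],
    [0,0,0.02,0,0,0],
    [0,0,0,0,0,0],
    [0,0,0,0,0,0],
    [0,0,0,0,0,0],
    [0,0,0,0,0,0],
    [0,0,0,0,0,0],
    [0,0,0,0,0,0],
    [0,0,0,0,0,0]
  ]
}}

```text
t: 23.78
eef_pos: [0.5033, -0.0745, 0.1156]
tcp_rot: [-0.136, 0.991, 0.0, 0.0]
force: [0.2, -0.3, 0.6]
gripper_width: 0.0001
grasp_force: 0.2
```

```bash
python3 -c "
from g import *
st()"
```

```text
t 23.78 tcp box mm [-43.1 -14.  115.6] F box [ 0.07 -0.36  0.64] w 0.1 gf 0.2
```

{"api": "send_rows", "payload": {
  "deltas": [
    [0,0,-0.1,0,0,0],
    [0,0,-0.3,0,0,0],
    [0,0,-0.4,0,0,0],
    [0,0,-0.4,0,0,0],
    [0,0,-0.4,0,0,0],
    [0,0,-0.4,0,0,0],
    [0,0,-0.4,0,0,0],
    [0,0,-0.2,0,0,0],
    [0,0,0,0,0,0],
    [0,0,0,0,0,0]
  ]
}}

```text
t: 24.62
eef_pos: [0.5035, -0.0745, 0.2201]
tcp_rot: [-0.136, 0.991, -0.0, 0.001]
force: [-0.2, 0.3, -0.1]
gripper_width: 0.0003
grasp_force: 0.0
```

```bash
python3 -c "
from g import *
st()
f=env.grab_frame('side');cv2.imwrite('pics/c6.png',cv2.resize(f['image'][180:360,200:410],None,fx=3,fy=3))
def red(f,r): return blob(mask(f,(0,150,60),(5,255,255),r)|mask(f,(172,150,60),(180,255,255),r))
a=red(f,(270,220,340,300));print(a)
for z in (102,105,108,111):
    p=onz(f,a[0],z/1e3);q=R.T@(p[:2]-c)*1e3;print(z,q,'radius',np.hypot(q[0]-30,z-102),'ang',np.arctan2(30-q[0],z-102))
"
```

```text
t 24.62 tcp box mm [-42.9 -14.1 220.1] F box [-0.13  0.31 -0.12] w 0.3 gf 0.0
(array([290.3085, 271.6596]), array([285, 267,  11,  11,  94], dtype=int32))
102 [-42.7877 -13.4803] radius 72.78767361502389 ang 1.5707963267948966
105 [-44.5416 -15.4862] radius 74.60192124618186 ang 1.5305720390114979
108 [-46.2955 -17.4921] radius 76.5310409498228 ang 1.4923162293107248
111 [-48.0494 -19.498 ] radius 78.56657149203483 ang 1.4559917680474983
```

View pics/c6.png

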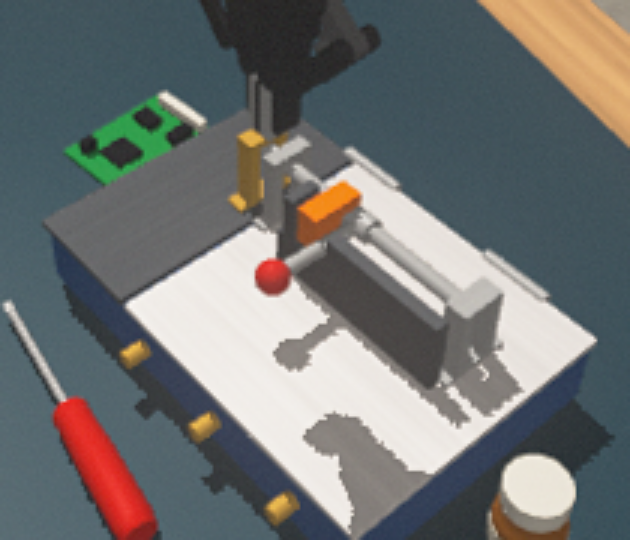

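The handle now lies level in the notch, with the knob at crop (272,277), which is about box (-43,-14,102). The gripper is clear of everything, so I'm handing the job in.

```bash
python3 -c "
from cell import env
print(env.finish_job())"
```

```text
the job is handed in; nothing more can be done
None
```

I slid the bolt across and turned its handle down level into the keeper notch. It stayed there when released, with the gripper clear and the bystanders untouched in the pictures. I handed the job in after about 25 s of robot time, and no verdict came back.

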